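# Set out a watch for casing-up

## Robot

A 6-joint arm with a two-finger parallel gripper is mounted at the origin on the work surface. World frame = base frame: x ahead of the robot, y to its left, z up, the work surface at z = 0. Lengths are in m, angles in rad, forces in N, time in s.
With the tool pointing down it reaches from about 0.35 to 0.925 m from the base axis. Payload 6.4 kg.
Tool frame: the origin (TCP) lies on the centre line of the jaws, within the pads' length; the fingertips stand 17 mm ahead of it and the grasp point (between the pads) lies 2 mm behind it; z points along the fingers, y is the line along which they close (so a half turn about z gives the same grasp; the last joint's range is limited). The gripper opens to 94 mm and grips with 3 to 60 N. Pads are 16 mm wide; open, the fingers measure 119 mm over their backs; the gripper's body (75 mm by 177 mm) begins 78 mm behind the grasp point.
Start: joints at [-1.34, 0.245, 1.558, -0, 1.339, -0.174], TCP at [0.256, -0.597, 0.19] pointing down, gripper open.
Joint ranges: [-3.13, 3.13], [-1.02, 2.26], [0.13, 2.54], [-0.95, 4.09], [0.21, 2.88], [-2.74, 2.74]. Speed limits (rad/s): [2.57, 2.57, 3.14, 3.14, 3.14, 3.14].

## Interface

Orientations are given as a rotation vector (axis times angle).
In Python, from rig import ctrl gives the robot as it stands.
- The arm moves only by the tool send_rows, never from a script. Its argument "plan" is text: rows parted by semicolons, each of 7 numbers parted by spaces: the turn, a rotation vector about the tool's x, y, z in degrees, then the shift along the tool's x, y, z in m, then the finger opening in m, from 0 to 0.094. A call has 1 to 5 rows; each row shifts and turns the commanded pose from where the row before left it, along the tool's axes as they then stand; what a row does not reach is not made up. A row lasts 1/10 s, in which the tool goes at most 50 mm and 8.59 degrees, less where a joint would pass 70% of its speed; a pose out of reach is approached as far as the arm can. A call is refused whole if a number of a shift passes 0.05 or a number of a turn 8.59, either way. A call with a gripper value outside its range is refused whole. The fingers move at their own pace and stop on an object; "force" is the grip in N (left out, the last holds). Time passes only in rows, so rows that do not move let the fingers close. It gives the time, the measured TCP pose, the force, the opening and the grip force at its end, in the units of the state.
- ctrl.sense(): the state, without advancing time (a new reading comes with each control period).
- ctrl.get_image(name): name is "side" or "top" or "wrist"; returns (picture, depth): 400x640x3 uint8, red, green, blue; 400x640 float32, m along the optical axis (not along the pixel's ray), 0 where there is no reading.
- ctrl.get_calibration(name): a dict with "mtx" (3x3 intrinsics, pixels), "R" (3x3) and "t" (3): a world point X has camera coordinates R X + t. Camera axes: x right, y down, z forward; pixel columns grow to the right and rows downward; lengths in m; the calibration is good to about 2 mm. The wrist camera is an equidistant fisheye: a pixel r from the principal point sees the ray r / f radians off the axis. A picture is of the moment at which its call begins: read the wrist's pose just before it. get_calibration takes no time and is no camera call; for the wrist camera it gives the pose at the moment of the call.
- ctrl.sign_off(): hands the job in; it is judged then, once.
The state is a dict: "time": time; "joint_pos": joint angles; "joint_vel": joint speeds; "joint_torque": joint torques, N m; "position": TCP position; "tcp_rot": TCP orientation; "force": force on the tool from outside, world axes, zero at the start; "torque": the same for the moment, N m; "grip_width": finger opening in m; "gripper_force": force on a finger pad.
Only numpy, scipy, OpenCV 4.12 (cv2) and the standard library are available. Lean on these libraries where they do the work, as an engineer would, in place of code of your own. Each camera call takes 0.05 s, during which the arm holds its last target. There are 200 camera calls.

## Task

Set the watchmaker's bench out for casing-up: stand the red casing cushion in the middle of the grey work mat and lay the open watch case on top of it, centred; put the black parts box with the clear lid on the mat to the left of the cushion (left as the robot sees it), centred in the space between the cushion and the mat's left edge. Stand the movement in its amber holder in the middle of the round white base and cover it with the glass dome, so that the dome sits flat inside the base's rim. Keep everything upright and leave the blue cushion, the oil cups and the tweezers where they are.

Things in the scene. Friction and masses are not known exactly. Their poses are not given: they have to be found in the camera images.
- work_mat: Fixed dark grey rubber mat, 140 (its x) by 250 (its y) by 3 mm thick. Origin: centre of the underside, on the bench. Its +y runs to its left edge as the robot sees it, its +x away from the robot; it may be turned by up to 0.15 rad. With the cushion in the middle, the space left of it is centred 75 mm along +y.
- dome_base: Fixed round white base of the dust dome, 120 mm across. Origin: centre of the underside. Its flat floor is 10 mm above the bench; round the edge runs a rim, 7 mm wide (106 mm across inside), that stands 3 mm above the floor. A slightly greyer disc, 56 mm across, marks the middle.
- cushion_mid (a point): Red casing cushion, a round puck 52 mm across and 24 mm high, flat on top, with a shallow groove round its waist; about 70 g. The point is its centre, 12 mm above its underside; z up. It starts on the bench, like every other loose thing.
- case_mid (a point): Steel watch case lying glass down, open back up, dark inside: a ring 42 mm across and 10 mm high with two lugs at each end (along its x, 51 mm over the lugs); no crown. About 50 g. Grip it across its bare flanks, along its y (42 mm). The point is its centre, 5 mm above its underside.
- movement_mid (a point): Watch movement clamped in an amber round holder, 46 mm across and 20 mm high, open top showing steel, brass wheels and rubies; about 70 g. A clamp screw sticks out 6 mm on its +x side, 12 mm above the underside; grip it along its y, clear of the screw. The point is its centre, 10 mm above its underside.
- box_mid (a point): Round black parts box with a clear lid, a steel case back seen inside: 44 mm across, 22 mm high, closed, about 45 g. The point is its centre, 11 mm above its underside.
- dome_knob (a point): Glass dust dome, open below: 90 mm across outside, 84 mm inside, clear 36 mm high inside, shoulder at 46 mm, about 150 g. On top is a white knob, 18 mm across, from 51 to 66 mm above the dome's lower edge, on a 5 mm high neck. The point is the centre of the knob, 58.5 mm above the lower edge; z up.
- spare_cushion: Spare cushion, dark blue, otherwise just like the red one (52 mm across, 24 mm high). Stays where it is. Origin: centre of the underside.
- oil_cups: Aluminium block, 36 by 128 by 14 mm, with four small round oil cups (yellow, green, white, black) on it, 30 mm high in all. Stays where it is. Origin: centre of the underside.
- tweezers: Dark steel tweezers lying flat, 132 mm long, 12 mm wide, 5 mm high. They stay where they are. Origin: about their middle, on the bench.

How it is judged:
At the end, for the whole second after the job is handed in: On the mat: cushion upright within 15 mm of the centre, case flat on it within 10 mm of its middle, box upright 75 mm left along the mat, within 15 mm. On the base: movement upright within 12 mm of the centre, dome over it flat inside the rim, within 10 mm. All released, at rest (horizontal distance between cushion_mid and work_mat below 0.015 m and z of cushion_mid in the frame of work_mat between 0.012 and 0.018 m and angle between each of cushion_mid, case_mid, box_mid, movement_mid's own z axis and vertical below 0.08 rad and horizontal distance between case_mid and cushion_mid below 0.01 m and z of case_mid in the frame of cushion_mid between 0.014 and 0.02 m and x of box_mid in the frame of work_mat between -0.015 and 0.015 m and y of box_mid in the frame of work_mat between 0.06 and 0.09 m and z of box_mid in the frame of work_mat between 0.011 and 0.017 m and horizontal distance between movement_mid and dome_base below 0.012 m and z of movement_mid in the frame of dome_base between 0.017 and 0.023 m and horizontal distance between dome_knob and dome_base below 0.01 m and z of dome_knob in the frame of dome_base between 0.066 and 0.0705 m and angle between dome_knob's own z axis and vertical below 0.025 rad and linear speed of each of cushion, watch_case, parts_box, movement, dome below 0.01 m/s); the robot touches nothing.
It fails at once if the blue cushion is moved more than 20 mm (distance of spare_cushion from where it was at the start of the episode above 0.02 m).
It fails at once if the oil cups are moved more than 20 mm (distance of oil_cups from where it was at the start of the episode above 0.02 m).
It fails at once if the tweezers are moved more than 20 mm (distance of tweezers from where it was at the start of the episode above 0.02 m).
It fails at once if one of the five things is tipped over (more than 57 degrees) (angle between any of cushion_mid, case_mid, box_mid, movement_mid, dome_knob's own z axis and vertical above 1 rad).
It also fails if it takes over 118 s, if anything falls off the work surface, if the arm or the gripper's body presses on something with over 40 N, if the wrist force passes 120 N, or if a joint passes its speed limit or range.

## Working session

There is one attempt and no reset: what is moved stays moved. The work goes in short steps, Python scripts to look and compute and a tool call to move; the robot and the scene stay as the last step left them, time stands still between calls to the robot, and variables do not carry over. Pictures are saved under pics/ and viewed, at most 14 in all, crops included, and the job is handed in when it is done.

Besides the shell and the picture viewer there is one more tool, called as name(argument=value, ...) on one line, values as JSON. send_rows: Moves the arm, as the interface text tells. Its arguments: {"type":"object","properties":{"plan":{"type":"string"},"force":{"type":"number"}},"required":["plan"]}

```bash
mkdir -p pics; ls
cat > h.py <<'E'
import numpy as np, cv2
from rig import ctrl
def snap(name,fn):
    c=ctrl.get_calibration(name); im,d=ctrl.get_image(name)
    np.savez('pics/'+fn+'.npz',im=im,d=d,mtx=c['mtx'],R=c['R'],t=c['t']); cv2.imwrite('pics/'+fn+'.png',im[:,:,::-1]); return im,d,c
def cloud(d,c):
    v,u=np.mgrid[:d.shape[0],:d.shape[1]]; K=np.array(c['mtx'])
    P=np.stack([(u-K[0,2])/K[0,0]*d,(v-K[1,2])/K[1,1]*d,d],-1)
    return (P-np.array(c['t']))@np.array(c['R'])
E
python3 - <<'E'
from h import *
s=ctrl.sense(); print(s['time'],s['position'],s['tcp_rot'],s['grip_width'])
for n in('top','side'):
    im,d,c=snap(n,n+'0'); print(n,c)
E
```

```text
pics
0.0 [ 0.25583179 -0.59686094  0.18866648] [-3.07560518e+00 -6.31078462e-01  9.69784315e-05] 0.09395140018852718
top {'mtx': array([[515.05757092,   0.        , 319.1102355 ],
       [  0.        , 515.05757092, 204.27891436],
       [  0.        ,   0.        ,   1.        ]]), 'R': array([[-0.00977422, -0.99990122, -0.0100999 ],
       [-0.98221434,  0.01149435, -0.18741099],
       [ 0.18750857,  0.00808847, -0.98222966]]), 't': array([-3.95507977e-04,  5.85589211e-01,  1.18777896e+00])}
side {'mtx': array([[454.35125345,   0.        , 313.16856368],
       [  0.        , 454.35125345, 194.62434875],
       [  0.        ,   0.        ,   1.        ]]), 'R': array([[-0.8676086 , -0.49716658, -0.00898362],
       [-0.37466815,  0.66550064, -0.64554835],
       [ 0.32692367, -0.55671743, -0.76366656]]), 't': array([0.5029668 , 0.2743298 , 0.94745453])}
```

View pics/top0.png

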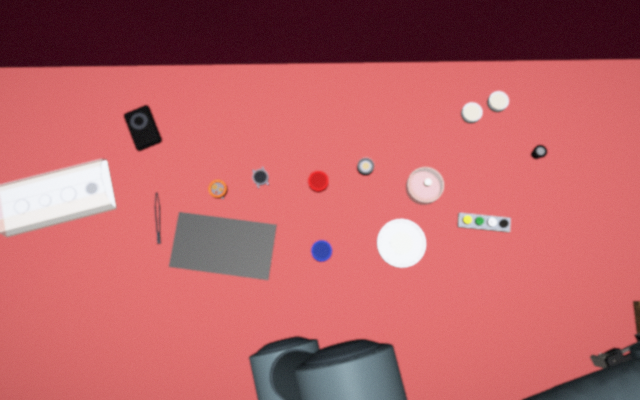

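View pics/side0.png

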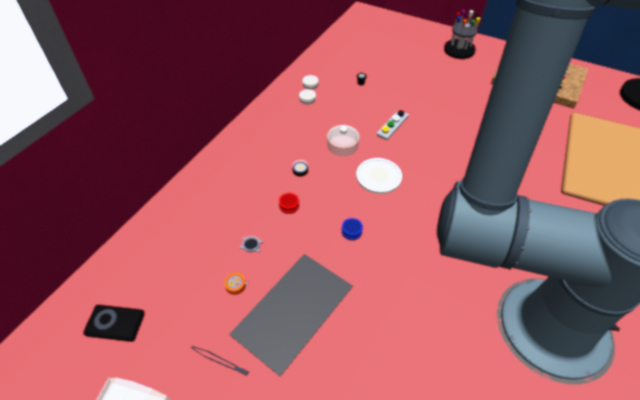

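```bash
cat >> h.py <<'E'
def px2w(u,v,z,c):
    K=np.array(c['mtx']);R=np.array(c['R']);t=np.array(c['t'])
    r=R.T@np.array([(u-K[0,2])/K[0,0],(v-K[1,2])/K[1,1],1]); o=-R.T@t
    return o+r*(z-o[2])/r[2]
E
python3 - <<'E'
from h import *
f=np.load('pics/top0.npz'); im,d=f['im'],f['d']; c=f
W=cloud(d,c)
lab=cv2.cvtColor(im,cv2.COLOR_RGB2LAB).astype(float)
bg=lab[140:160,200:240].mean((0,1))
m=(np.abs(lab-bg)[...,1:].sum(-1)+.5*np.abs(lab-bg)[...,0]>22).astype(np.uint8)
for n,u,v,w,zt in[('cushion',318,181,14,.024),('case',261,177,14,.010),('mov',218,189,14,.02),('box',366,166,14,.022),('dome',426,185,24,.046),('knob',428,183,5,.066),('base',402,243,30,.013),('mat',223,245,60,.003),('blue',321,251,14,.024),('tweez',158,218,16,.003),('oil',485,222,30,.014)]:
    sub=np.zeros_like(m); sub[v-w:v+w+1,u-w:u+w+1]=m[v-w:v+w+1,u-w:u+w+1]
    k,L,st,ce=cv2.connectedComponentsWithStats(sub)
    i=1+st[1:,4].argmax(); b=st[i]; uc,vc=b[0]+(b[2]-1)/2,b[1]+(b[3]-1)/2
    zs=W[L==i][:,2]; 
    print(n,'bbox',b[:4],'cen',ce[i].round(1),'w@top',px2w(uc,vc,zt,c).round(4),'w@mid',px2w(uc,vc,zt/2,c).round(4),'z pct',np.percentile(zs,[10,50,90]).round(3))
    if n=='mat':
        pts=cv2.findContours((L==i).astype(np.uint8),0,1)[0][0]; r=cv2.minAreaRect(pts); B=cv2.boxPoints(r)
        Bw=np.array([px2w(a,e,.003,c)[:2] for a,e in B]); print(B,Bw,Bw.mean(0),[np.linalg.norm(Bw[j]-Bw[j-1]) for j in range(4)],[np.arctan2(*(Bw[j]-Bw[j-1])[::-1]) for j in range(4)])
g=[cv2.resize(im[v-18:v+19,u-18:u+19],(390,390),interpolation=cv2.INTER_CUBIC) for u,v in[(261,177),(218,189)]]
cv2.imwrite('pics/crop.png',np.hstack(g)[:,:,::-1])
E
```

```text
cushion bbox [308 171  21  22] cen [318. 181.] w@top [ 0.6495 -0.0042  0.024 ] w@mid [ 0.6523 -0.0041  0.012 ] z pct [0.01  0.023 0.026]
case bbox [252 166  17  22] cen [260.1 176.7] w@top [0.6676 0.1427 0.01  ] w@mid [0.6688 0.1433 0.005 ] z pct [-0.001  0.004  0.01 ]
mov bbox [208 179  20  20] cen [217.6 188.8] w@top [0.6355 0.2476 0.02  ] w@mid [0.6377 0.2497 0.01  ] z pct [0.007 0.017 0.021]
box bbox [356 157  19  19] cen [365.2 166.1] w@top [ 0.6885 -0.1227  0.022 ] w@mid [ 0.6914 -0.1236  0.011 ] z pct [0.007 0.02  0.024]
dome bbox [406 166  39  39] cen [424.7 185.1] w@top [ 0.6323 -0.2659  0.046 ] w@mid [ 0.6375 -0.2706  0.023 ] z pct [0.02  0.043 0.048]
knob bbox [423 178  11  11] cen [428. 183.] w@top [ 0.6326 -0.2693  0.066 ] w@mid [ 0.6402 -0.2762  0.033 ] z pct [0.043 0.047 0.068]
base bbox [376 218  51  51] cen [401.1 242.8] w@top [ 0.4944 -0.2067  0.013 ] w@mid [ 0.4951 -0.2076  0.0065] z pct [0.004 0.009 0.013]
mat bbox [168 212 109  69] cen [222.8 245.6] w@top [0.4929 0.236  0.003 ] w@mid [0.4931 0.2363 0.0015] z pct [-0.002  0.002  0.005]
[[167.74005 266.93527]
 [175
[... 155 characters left out ...]
11803086]] [0.49526163 0.23571949] [np.float64(0.2532759292974332), np.float64(0.1427120780511471), np.float64(0.2585842217116037), np.float64(0.14153269821234185)] [np.float64(1.4288398530603328), np.float64(-0.08977889330891024), np.float64(-1.716624994763669), np.float64(3.0147331854736614)]
blue bbox [310 239  23  24] cen [321.2 250.4] w@top [ 0.477  -0.0099  0.024 ] w@mid [ 0.4782 -0.0098  0.012 ] z pct [0.    0.022 0.026]
tweez bbox [154 202   7  33] cen [157.4 218.3] w@top [0.5652 0.4014 0.003 ] w@mid [0.5655 0.4019 0.0015] z pct [-0.003  0.002  0.006]
oil bbox [457 212  55  21] cen [483.9 221.9] w@top [ 0.5441 -0.4133  0.014 ] w@mid [ 0.5452 -0.4155  0.007 ] z pct [0.004 0.014 0.027]
```

View pics/crop.png

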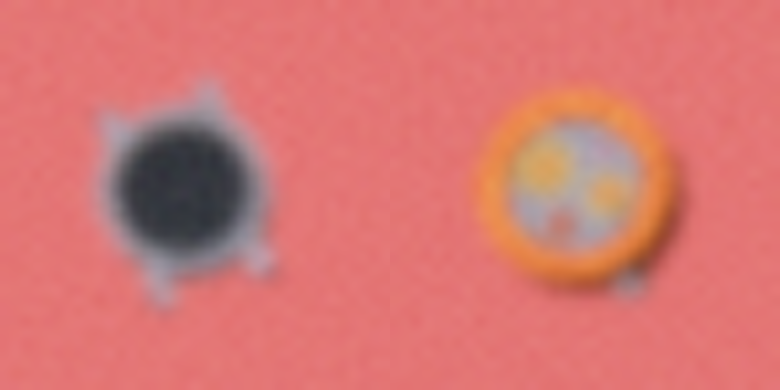

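Top view shows everything clearly (cushion 318,181; case 261,177; movement 218,189; box 366,166; knob 428,183; base 402,243; mat centre about 223,245). The measured sizes and heights match the given ones. The crop shows the case lugs at yaw of about 0.30 rad and the movement's screw at the lower right, near yaw −2.63. One tool yaw of 0.30 suits all the grasps.

send_rows(plan="0 0 6 0 0 0 0.094; 0 0 0 0.037 -0.030 0.005 0.094; 0 0 0 0.037 -0.030 0.005 0.094; 0 0 0 0.037 -0.030 0.005 0.094; 0 0 0 0.037 -0.030 0.005 0.094", force=20)

```text
time: 0.6
position: [0.3624, -0.4372, 0.1691]
tcp_rot: [-3.106, -0.469, 0.0]
force: [0.8, -0.9, -0.2]
grip_width: 0.0942
gripper_force: 0.0
```

send_rows(plan="0 0 0 0.037 -0.030 0.005 0.094; 0 0 0 0.037 -0.030 0.005 0.094; 0 0 0 0.037 -0.030 0.005 0.094; 0 0 0 0.037 -0.030 0.005 0.094; 0 0 0 0.037 -0.030 0.005 0.094")

```text
time: 1.1
position: [0.4949, -0.2392, 0.1443]
tcp_rot: [-3.106, -0.469, 0.0]
force: [0.1, -0.3, -0.1]
grip_width: 0.0938
gripper_force: 0.0
```

send_rows(plan="0 0 0 0.037 -0.030 0.005 0.094; 0 0 0 0.037 -0.030 0.005 0.094; 0 0 0 0.037 -0.030 0 0.094; 0 0 0 0.037 -0.030 0 0.094; 0 0 0 0.037 -0.030 0 0.094")

```text
time: 1.6
position: [0.6272, -0.0412, 0.1342]
tcp_rot: [-3.106, -0.47, 0.001]
force: [0.4, -0.5, 0.3]
grip_width: 0.094
gripper_force: 0.0
```

```bash
cat >> h.py <<'E'
from scipy.spatial.transform import Rotation as Ro
def go(*pts):
    s=ctrl.sense(); p=np.array(s['position']); T=Ro.from_rotvec(s['tcp_rot']).as_matrix()
    print('at',p.round(4),'psi',np.arctan2(T[1,0],T[0,0]).round(3),'t',round(s['time'],2))
    for q in pts:
        q=np.array(q); print(q,'shift',(T.T@(q-p)).round(4),'rows',round(np.linalg.norm(q-p)/.05,1)); p=q
E
python3 - <<'E'
from h import *
go((.652,-.004,.12),(.652,-.004,.02),(.652,-.004,.12),(.494,.236,.12),(.494,.236,.023),(.494,.236,.12),(.669,.1435,.12),(.669,.1435,.019))
im,d,c=snap('wrist','w1'); print(c['mtx'],c['R'],c['t'])
E
```

```text
at [ 0.6272 -0.0412  0.1342] psi 0.3 t 1.6
[ 0.652 -0.004  0.12 ] shift [ 0.0347 -0.0282  0.0142] rows 0.9
[ 0.652 -0.004  0.02 ] shift [0.0001 0.     0.1   ] rows 2.0
[ 0.652 -0.004  0.12 ] shift [-0.0001 -0.     -0.1   ] rows 2.0
[0.494 0.236 0.12 ] shift [-7.99e-02 -2.76e-01  2.00e-04] rows 5.7
[0.494 0.236 0.023] shift [0.0001 0.     0.097 ] rows 1.9
[0.494 0.236 0.12 ] shift [-0.0001 -0.     -0.097 ] rows 1.9
[0.669  0.1435 0.12  ] shift [ 0.1398  0.1401 -0.0002] rows 4.0
[0.669  0.1435 0.019 ] shift [1.00e-04 0.00e+00 1.01e-01] rows 2.0
[[309.70691629   0.         321.40619232]
 [  0.         309.70691629 196.54284318]
 [  0.           0.           1.        ]] [[ 2.95404166e-01 -9.55372227e-01  5.35577357e-04]
 [-9.21397526e-01 -2.84750820e-01  2.64468467e-01]
 [-2.52513322e-01 -7.86185666e-02 -9.64394185e-01]] [-0.22351864  0.55333621  0.49344467]
```

View pics/w1.png

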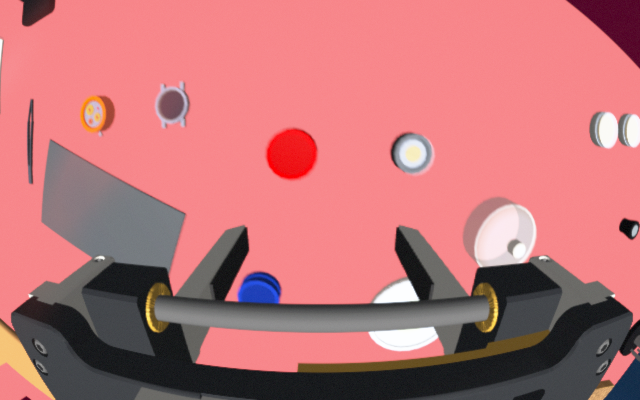

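The wrist view shows the red cushion at (292,154), case (172,104), movement (94,114), box (412,153), and mat corners (50,140) and (185,213). I'll check these against the top camera.

```bash
cat >> h.py <<'E'
def fe2w(u,v,z,c):
    K=np.array(c['mtx']);R=np.array(c['R']);t=np.array(c['t'])
    p=cv2.fisheye.undistortPoints(np.array([[[u,v]]],float),K,np.zeros(4))[0,0]
    r=R.T@np.array([p[0],p[1],1]); o=-R.T@t; return (o+r*(z-o[2])/r[2]).round(4)
E
python3 - <<'E'
from h import *
c=np.load('pics/w1.npz')
for n,u,v,z in[('cush',292,154,.018),('case',172,104,.008),('mov',94,114,.015),('box',412,154,.016),('knob',518.5,250,.06),('matA',51,140,.003),('matB',185,213,.003),('matC',42,221,.003)]: print(n,fe2w(u,v,z,c))
t=np.load('pics/top0.npz')
g=cv2.cvtColor(t['im'],cv2.COLOR_RGB2HSV)
m=((g[...,1]<60)&(g[...,2]<130)).astype(np.uint8); m[:200]=0;m[290:]=0;m[:,:163]=0;m[:,285:]=0
k,L,st,ce=cv2.connectedComponentsWithStats(m); i=1+st[1:,4].argmax()
vv,uu=np.nonzero(L==i); X=np.array([px2w(a,b,.003,t)[:2] for a,b in zip(uu,vv)])
r=cv2.minAreaRect(X.astype(np.float32)*1000); print('mat',X.mean(0),r)
E
```

```text
cush [ 0.6528 -0.0009  0.018 ]
case [0.6689 0.1461 0.008 ]
mov [0.636  0.2538 0.015 ]
box [ 0.6905 -0.1198  0.016 ]
knob [ 0.6358 -0.2693  0.06  ]
matA [0.5811 0.3477 0.003 ]
matB [0.5476 0.1052 0.003 ]
matC [0.4456 0.3679 0.003 ]
mat [0.49559767 0.23686261] ((495.34814453125, 234.87579345703125), (242.47705078125, 133.43209838867188), 81.97364807128906)
```

send_rows(plan="0 0 0 0.034 -0.028 0.014 0.094; 0 0 0 0 0 0.045 0.094; 0 0 0 0 0 0.035 0.094; 0 0 0 0 0 0.02 0.094")

```text
time: 2.05
position: [0.6482, -0.0054, 0.0165]
tcp_rot: [-3.104, -0.471, 0.009]
force: [-0.4, 0.7, -1.0]
grip_width: 0.094
gripper_force: 0.0
```

send_rows(plan="0 0 0 0 0 0 0.04; 0 0 0 0 0 0 0.04; 0 0 0 0 0 0 0.04; 0 0 0 0 0 0 0.04; 0 0 0 0 0 0 0.04")

```text
time: 2.55
position: [0.6518, -0.0066, 0.0222]
tcp_rot: [3.106, 0.469, 0.004]
force: [-0.4, -0.9, 0.1]
grip_width: 0.0574
gripper_force: 0.0
```

send_rows(plan="0 0 0 0 0 0 0.04; 0 0 0 0 0 0 0.04; 0 0 0 0 0 0 0.04")

```text
time: 2.85
position: [0.6509, -0.0063, 0.0209]
tcp_rot: [3.106, 0.47, 0.0]
force: [0.0, -0.2, 0.4]
grip_width: 0.04
gripper_force: 0.0
```

Run:
```python
from h import *
im,d,c=snap('wrist','w2'); s=ctrl.sense(); print(s['grip_width'],s['gripper_force'])
```

```text
0.0399688872963436 0.0
```

View pics/w2.png

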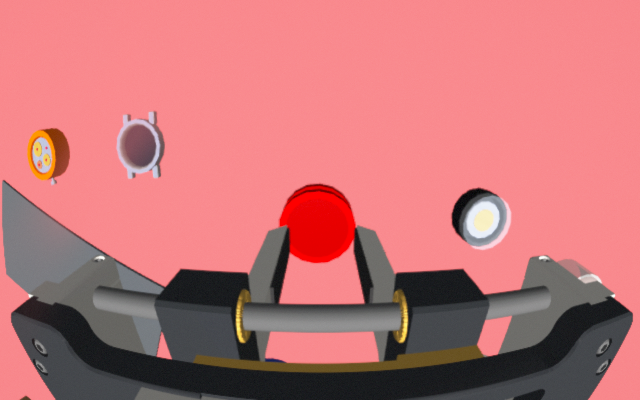

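The cushion has slipped out ahead of the fingers: it is still upright, at about (317,224). I'll measure it again.

Run:
```python
from h import *
c=np.load('pics/w2.npz')
print('cush wrist',fe2w(317,225,.024,c), 'case',fe2w(139,146,.01,c),'mov',fe2w(43,154,.02,c))
im,d,t=snap('top','top2')
w=np.array(im).astype(int); m=((w[...,0]>140)&(w[...,1]<60)&(w[...,2]<60)).astype(np.uint8); m[:120]=0
k,L,st,ce=cv2.connectedComponentsWithStats(m); i=1+st[1:,4].argmax(); print(st[i],ce[i],px2w(*ce[i],.020,t))
im0=np.load('pics/top0.npz'); 
cv2.imwrite('pics/tc.png',cv2.resize(im[140:230,270:390],(720,540),interpolation=cv2.INTER_CUBIC)[:,:,::-1])
go((.6528,-.003,.021))
```

```text
cush wrist [ 0.6543 -0.001   0.024 ] case [0.6674 0.1437 0.01  ] mov [0.6376 0.2474 0.02  ]Traceback (most recent call last):
  File "<stdin>", line 6, in <module>
ValueError: attempt to get argmax of an empty sequence
```

Run:
```python
from h import *
c=np.load('pics/w2.npz'); d=c['d']
R,t=c['R'],c['t']; o=-R.T@t; print('cam',o)
def w(u,v):
    p=cv2.fisheye.undistortPoints(np.array([[[u,v]]],float),c['mtx'],np.zeros(4))[0,0]; z=d[v,u]
    return (R.T@(np.array([p[0]*z,p[1]*z,z])-t)).round(4)
for n,u,v in[('cush',317,225),('cushfar',317,190),('cushnear',317,258),('L',287,225),('R',350,225),('fingL',278,240),('fingR',367,240),('fingLtip',283,229),('bench',317,120)]: print(n,u,v,c['im'][v,u],w(u,v))
t0=np.load('pics/top2.npz')['im']; print(t0[181,300:336].tolist()[::5]); 
cv2.imwrite('pics/tc.png',cv2.resize(t0[140:230,270:390],(720,540),interpolation=cv2.INTER_CUBIC)[:,:,::-1])
```

```text
cam [0.72404046 0.01765633 0.21630999]
cush 317 225 [232   0   0] [0.724  0.0177 0.2163]
cushfar 317 190 [130   0   0] [0.6764 0.0057 0.0207]
cushnear 317 258 [253   0   0] [ 0.6311 -0.0081  0.0243]
L 287 225 [219  36  39] [0.6483 0.018  0.0238]
R 350 225 [253   0   0] [ 0.661  -0.0218  0.0247]
fingL 278 240 [111 109 107] [0.6528 0.0204 0.0608]
fingR 367 240 [111 110 106] [ 0.6673 -0.0262  0.0611]
fingLtip 283 229 [111 110 106] [0.6526 0.0196 0.0429]
bench 317 120 [249 137 142] [ 0.7191  0.0191 -0.0009]
[[102, 122, 129], [100, 119, 127], [99, 116, 128], [95, 114, 120], [89, 107, 113], [73, 89, 96], [81, 98, 103], [156, 177, 188]]
```

View pics/tc.png

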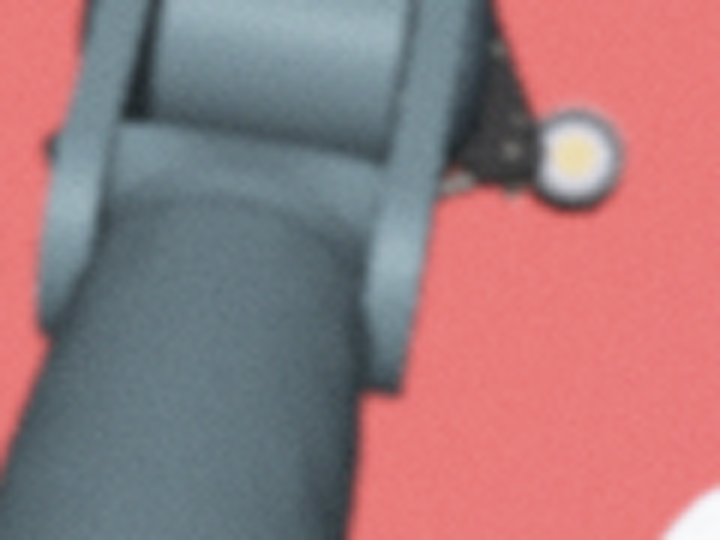

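send_rows(plan="0 0 0 0 0 0 0.02; 0 0 0 0 0 0 0.02; 0 0 0 0 0 0 0.02; 0 0 0 0 0 0 0.02")

```text
time: 3.35
position: [0.6509, -0.0063, 0.0207]
tcp_rot: [-3.106, -0.47, 0.0]
force: [-0.1, 0.8, -0.2]
grip_width: 0.0199
gripper_force: 0.0
```

Run:
```python
from h import *
im,d,c=snap('wrist','w3'); cv2.imwrite('pics/w3c.png',np.hstack([im[130:330,180:460]]*1)[:,:,::-1].repeat(2,0).repeat(2,1))
```

```text
(no output)
```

View pics/w3c.png

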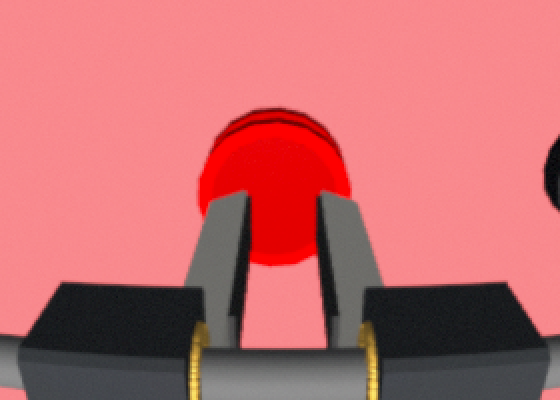

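```bash
cat >> h.py <<'E'
def fdw(u,v,c):
    d=c['d'][v,u]; p=cv2.fisheye.undistortPoints(np.array([[[u,v]]],float),c['mtx'],np.zeros(4))[0,0]
    return (c['R'].T@(np.array([p[0]*d,p[1]*d,d])-c['t'])).round(4)
E
python3 - <<'E'
from h import *
c={k:v for k,v in np.load('pics/w3.npz').items()}
for u,v in[(295,228),(297,227),(299,226),(301,226),(301,232),(303,230),(341,227),(345,229),(348,228),(300,240),(296,250)]: print(u,v,c['im'][v,u],fdw(u,v,c))
s=ctrl.sense(); print(s['position'],s['joint_pos'],s['force'])
E
```

```text
295 228 [126 104  99] [0.6551 0.0129 0.0422]
297 227 [143  93  89] [0.6552 0.0118 0.0398]
299 226 [165  89  86] [0.656  0.0108 0.0392]
301 226 [129  98  94] [0.6563 0.0096 0.0391]
301 232 [105 105 101] [0.6564 0.009  0.0489]
303 230 [44 46 44] [0.655  0.0079 0.0414]
341 227 [112  94  91] [ 0.6637 -0.0135  0.0416]
345 229 [110 110 106] [ 0.6638 -0.0159  0.0433]
348 228 [136 100  97] [ 0.6642 -0.0179  0.0411]
300 240 [99 99 96] [0.6558 0.0088 0.0592]
296 250 [110 109 104] [0.6555 0.01   0.0723]
[ 0.65091989 -0.00633416  0.02076029] [-1.83584572e-01  4.38462973e-01  1.64587796e+00  3.93620914e-06
  1.05723567e+00  1.08714506e+00] [-0.10045437  0.55578538  0.18759134]
```

Depth shows the fingertips at z ≈ 0.039 while the TCP reads 0.021. So the tips are about 18 mm above the reported point rather than 17 mm below it, and the fingers closed over the cushion without touching it. I'll open, go lower in small steps and watch the force.

send_rows(plan="0 0 0 0 0 0 0.094; 0 0 0 0 0 0 0.094; 0 0 0 0 0 0 0.094; 0 0 0 0 0 0 0.094; 0 0 0 0 0 0 0.094")

```text
time: 3.9
position: [0.6509, -0.0063, 0.0208]
tcp_rot: [3.106, 0.47, 0.0]
force: [-0.3, 0.3, 0.3]
grip_width: 0.0567
gripper_force: 0.0
```

send_rows(plan="0 0 0 0 0 0 0.094; 0 0 0 0 0 0 0.094; 0 0 0 0 0 0.01 0.094; 0 0 0 0 0 0.01 0.094; 0 0 0 0 0 0 0.094")

```text
time: 4.4
position: [0.649, -0.006, -0.0019]
tcp_rot: [-3.105, -0.469, 0.007]
force: [-0.1, -0.4, -0.9]
grip_width: 0.0933
gripper_force: 0.0
```

Run:
```python
from h import *
im,d,c=snap('wrist','w4'); s=ctrl.sense(); print(s['position'],s['force'],s['grip_width'])
c={k:v for k,v in np.load('pics/w4.npz').items()}
# grey finger pixels closest to tip
g=im.astype(int); m=(g.max(-1)-g.min(-1)<12)&(g[...,0]>90)&(g[...,0]<130); m[:180]=0;m[270:]=0;m[:,:200]=0;m[:,440:]=0
vs,us=np.nonzero(m); o=np.argsort(vs)
for i in o[:12]: print(us[i],vs[i],fdw(us[i],vs[i],c))
```

```text
[ 0.64960258 -0.00608455 -0.00100945] [-0.56078582  0.06807162  0.73876163] 0.09407552851630077
240 227 [0.6424 0.0463 0.0173]
241 227 [0.6431 0.0455 0.0185]
242 227 [0.6433 0.0448 0.0184]
243 227 [0.6438 0.0441 0.0191]
244 227 [0.643  0.0438 0.0169]
399 227 [ 0.6724 -0.0473  0.0199]
400 227 [ 0.6719 -0.0489  0.0173]
401 227 [ 0.6727 -0.0486  0.0196]
402 227 [ 0.6724 -0.05    0.0177]
403 227 [ 0.673  -0.0499  0.0194]
236 228 [0.6423 0.0481 0.0204]
237 228 [0.643  0.0473 0.0214]
```

Confirmed: tips = reported z + 18 mm. I'll go down to tips ≈ 4 mm and grip.

send_rows(plan="0 0 0 0.001 -0.001 0.007 0.094; 0 0 0 0 0 0.006 0.094; 0 0 0 0 0 0.001 0.04; 0 0 0 0 0 0 0.04; 0 0 0 0 0 0 0.04")

```text
time: 4.95
position: [0.6518, -0.0051, -0.013]
tcp_rot: [3.106, 0.47, 0.001]
force: [-0.1, -0.4, 1.3]
grip_width: 0.0734
gripper_force: 0.0
```

send_rows(plan="0 0 0 0 0 0 0.04; 0 0 0 0 0 0 0.04; 0 0 0 0 0 0 0.04; 0 0 0 0 0 0 0.04")

```text
time: 5.35
position: [0.6517, -0.005, -0.013]
tcp_rot: [-3.106, -0.47, -0.0]
force: [-0.9, 0.5, 1.1]
grip_width: 0.0513
gripper_force: 20.0
```

send_rows(plan="0 0 0 0 0 -0.02 0.04; 0 0 0 0 0 -0.04 0.04; 0 0 0 0 0 -0.02 0.04; 0 0 0 -0.013 -0.046 -0.01 0.04; 0 0 0 -0.013 -0.046 0 0.04")

```text
time: 5.85
position: [0.601, 0.075, 0.0792]
tcp_rot: [3.106, 0.466, 0.007]
force: [0.5, 1.7, 0.1]
grip_width: 0.0517
gripper_force: 20.0
```

send_rows(plan="0 0 0 -0.013 -0.046 0 0.04; 0 0 0 -0.013 -0.046 0 0.04; 0 0 0 -0.013 -0.046 0 0.04; 0 0 0 -0.013 -0.046 0 0.04; 0 0 0 0 0 0.02 0.04")

```text
time: 6.35
position: [0.4945, 0.2399, 0.0588]
tcp_rot: [-3.104, -0.479, -0.007]
force: [0.6, -0.3, -0.9]
grip_width: 0.0518
gripper_force: 20.0
```

Run:
```python
from h import *
im,d,c=snap('wrist','w5'); s=ctrl.sense(); print(s['grip_width'],s['gripper_force'])
go((.495,.236,-.0095))
```

```text
0.05130292990916512 19.999636709690094
at [0.4924 0.2372 0.0541] psi 0.304 t 6.4
[ 0.495   0.236  -0.0095] shift [0.0023 0.002  0.0636] rows 1.3
```

View pics/w5.png

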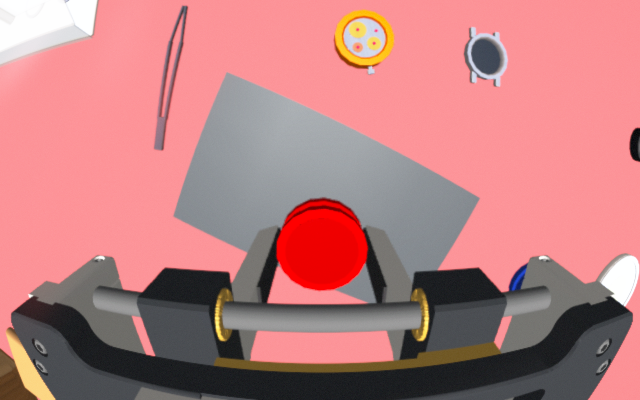

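The cushion is held over the mat. Mat corners are at (228,73), (478,198) and (174,216), so the last two form a diagonal.

Run:
```python
from h import *
c={k:v for k,v in np.load('pics/w5.npz').items()}
A,B,C=[fe2w(u,v,.003,c) for u,v in[(228,73),(478,198),(174,216)]]
print(A,B,C,'cen',(B+C)/2,'len',np.linalg.norm(A-B),np.linalg.norm(A-C),'y axis',(A-B)/np.linalg.norm(A-B))
print('cush',fe2w(321,246,.024+.067,c),'mov',fe2w(364,38,.02,c),'case',fe2w(487,56,.01,c),'tw',fe2w(170,90,.004,c))
```

```text
[0.5795 0.3485 0.003 ] [0.5444 0.1053 0.003 ] [0.4431 0.3685 0.003 ] cen [0.49375 0.2369  0.003  ] len 0.24571986081715086 0.13785847815785582 y axis [0.1428456  0.98974499 0.        ]
cush [0.4965 0.242  0.091 ] mov [0.6341 0.2515 0.02  ] case [0.666 0.146 0.01 ] tw [0.554  0.3969 0.004 ]
```

send_rows(plan="0 0 0 0.002 0.001 0.03 0.04; 0 0 0 0 0 0.023 0.04; 0 0 0 0 0 0.008 0.04; 0 0 0 0 0 0.004 0.04; 0 0 0 0 0 0.001 0.04")

```text
time: 6.9
position: [0.4983, 0.2349, -0.0088]
tcp_rot: [-3.106, -0.469, -0.001]
force: [-0.2, 0.5, 0.4]
grip_width: 0.0516
gripper_force: 20.0
```

send_rows(plan="0 0 0 0 0 0 0.04; 0 0 0 0 0 0 0.07; 0 0 0 0 0 0 0.07; 0 0 0 0 0 0 0.07; 0 0 0 0 0 0 0.07")

```text
time: 7.4
position: [0.4979, 0.2352, -0.009]
tcp_rot: [-3.106, -0.47, -0.001]
force: [0.6, -1.2, -0.3]
grip_width: 0.07
gripper_force: 0.0
```

Run:
```python
from h import *
s=ctrl.sense(); print(s['grip_width'],s['force'])
p=s['position']; go((p[0],p[1],.08),(.667,.145,.08),(.667,.145,-.013))
```

```text
0.06998450081942183 [ 0.63612792 -1.16379925 -0.27239422]
at [ 0.4979  0.2352 -0.009 ] psi 0.3 t 7.4
[0.49786032 0.23522902 0.08      ] shift [ 0.    -0.    -0.089] rows 1.8
[0.667 0.145 0.08 ] shift [1.349e-01 1.362e-01 1.000e-04] rows 3.8
[ 0.667  0.145 -0.013] shift [-0.     0.     0.093] rows 1.9
```

send_rows(plan="0 0 0 0 0 -0.025 0.07; 0 0 0 0 0 -0.04 0.09; 0 0 0 0.034 0.034 0 0.09; 0 0 0 0.034 0.034 0 0.09; 0 0 0 0.034 0.034 0 0.09")

```text
time: 7.9
position: [0.6269, 0.1673, 0.0567]
tcp_rot: [3.106, 0.471, 0.002]
force: [-0.5, 0.3, -0.6]
grip_width: 0.0899
gripper_force: 0.0
```

send_rows(plan="0 0 0 0.033 0.034 0 0.09; 0 0 0 0 0 0 0.09; 0 0 0 0 0 0 0.09; 0 0 0 0 0 0 0.09")

```text
time: 8.3
position: [0.6657, 0.1457, 0.0553]
tcp_rot: [-3.106, -0.471, 0.002]
force: [-0.9, 0.0, 0.0]
grip_width: 0.0901
gripper_force: 0.0
```

Run:
```python
from h import *
go((.667,.145,-.0145))
im,d,c=snap('wrist','w6'); im,d,c=snap('top','top6')
```

```text
at [0.6657 0.1457 0.0553] psi 0.301 t 8.3
[ 0.667   0.145  -0.0145] shift [0.0011 0.0011 0.0698] rows 1.4
```

View pics/w6.png

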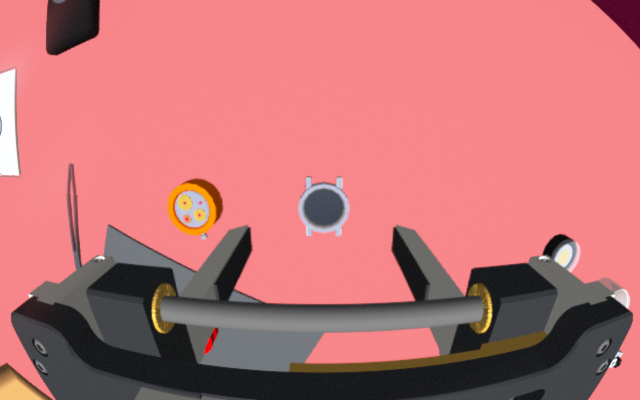

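The case is at (324,207), centred between the jaws with its lugs along tool x. The movement at (195,208) is clear of the fingers.

send_rows(plan="0 0 0 0.001 0.001 0.035 0.08; 0 0 0 0 0 0.022 0.08; 0 0 0 0 0 0.008 0.08; 0 0 0 0 0 0.004 0.08; 0 0 0 0 0 0.001 0.08")

```text
time: 8.9
position: [0.6684, 0.1449, -0.0135]
tcp_rot: [3.106, 0.47, 0.002]
force: [-0.1, -0.0, 0.2]
grip_width: 0.0799
gripper_force: 0.0
```

Run:
```python
from h import *
c={k:v for k,v in np.load('pics/w6.npz').items()}; print('case',fe2w(324,207,.006,c),'mov',fe2w(193,208,.012,c),'box',fe2w(563,254,.015,c))
go((.667,.145,-.0145))
```

```text
case [0.667  0.1451 0.006 ] mov [0.6342 0.2525 0.012 ] box [ 0.6931 -0.12    0.015 ]
at [ 0.6684  0.1449 -0.0135] psi 0.301 t 8.9
[ 0.667   0.145  -0.0145] shift [-0.0013 -0.0005  0.001 ] rows 0.0
```

send_rows(plan="0 0 0 -0.001 0 0.001 0.03; 0 0 0 0 0 0 0.03; 0 0 0 0 0 0 0.03; 0 0 0 0 0 0 0.03; 0 0 0 0 0 0 0.03")

```text
time: 9.4
position: [0.6673, 0.1442, -0.0149]
tcp_rot: [3.106, 0.47, 0.001]
force: [-0.3, 0.6, 0.2]
grip_width: 0.0434
gripper_force: 0.0
```

send_rows(plan="0 0 0 0 0 0 0.03; 0 0 0 0 0 0 0.03; 0 0 0 0 0 0 0.03; 0 0 0 0 0 0 0.03")

```text
time: 9.8
position: [0.6673, 0.1442, -0.015]
tcp_rot: [3.106, 0.47, 0.0]
force: [-0.4, -0.4, 1.5]
grip_width: 0.041
gripper_force: 20.0
```

Run:
```python
from h import *
p=ctrl.sense()['position']; print(ctrl.sense()['grip_width'])
t={k:v for k,v in np.load('pics/top6.npz').items()}; W=cloud(t['d'],t); a=t['im'].astype(int)
m=(a[...,0]>140)&(a[...,1]<70)&(a[...,2]<70); m[:120]=0; m&=(W[...,1]>.1)
vs,us=np.nonzero(m); print(len(vs),us.min(),us.max(),vs.min(),vs.max())
if len(vs): print('cush',px2w((us.min()+us.max())/2,(vs.min()+vs.max())/2,.016,t))
go((p[0],p[1],.07),(.498,.235,.07),(.498,.235,p[2]+.027))
```

```text
0.04096200827437702
4 130 158 127 139
cush [0.78468007 0.4415343  0.016     ]
at [ 0.6673  0.1442 -0.015 ] psi 0.3 t 9.8
[0.66729635 0.14415269 0.07      ] shift [ 0.     0.    -0.085] rows 1.7
[0.498 0.235 0.07 ] shift [-0.1349 -0.1368 -0.    ] rows 3.8
[0.498      0.235      0.01199468] shift [-0.    -0.     0.058] rows 1.2
```

send_rows(plan="0 0 0 0 0 -0.02 0.03; 0 0 0 0 0 -0.04 0.03; 0 0 0 -0.017 -0.017 -0.025 0.03; 0 0 0 -0.034 -0.034 0 0.03; 0 0 0 -0.034 -0.034 0 0.03")

```text
time: 10.3
position: [0.5606, 0.2006, 0.0708]
tcp_rot: [-3.106, -0.467, -0.004]
force: [0.4, 0.7, -0.7]
grip_width: 0.0415
gripper_force: 20.0
```

send_rows(plan="0 0 0 -0.034 -0.034 0 0.03; 0 0 0 -0.016 -0.018 0 0.03; 0 0 0 0 0 0.02 0.03; 0 0 0 0 0 0 0.03; 0 0 0 0 0 0 0.03")

```text
time: 10.8
position: [0.4975, 0.235, 0.0496]
tcp_rot: [3.106, 0.469, -0.001]
force: [-0.2, -0.3, -0.5]
grip_width: 0.0417
gripper_force: 20.0
```

Run:
```python
from h import *
im,d,c=snap('wrist','w7'); print(ctrl.sense()['grip_width'])
go((.498,.235,.013)); cv2.imwrite('pics/w7c.png',im[100:340,160:480][:,:,::-1].repeat(2,0).repeat(2,1))
```

```text
0.041364207152921294
at [0.4983 0.235  0.0502] psi 0.3 t 10.85
[0.498 0.235 0.013] shift [-0.0003 -0.0001  0.0372] rows 0.7
```

View pics/w7c.png

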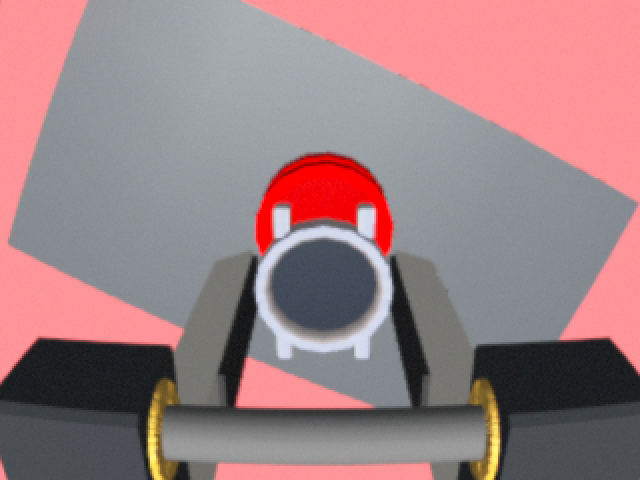

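Run:
```python
from h import *
c={k:v for k,v in np.load('pics/w7.npz').items()}
ux=np.array([.955,.2955,0])
print('cush',fe2w(322,182.5,.027,c)-.026*ux,'case',fe2w(322,244,.0502+.025,c),'mat far left/right corner',fe2w(160+638/2,100+204/2,.003,c),fe2w(164,221.5,.003,c))
```

```text
cush [0.49907  0.236217 0.027   ] case [0.4984 0.2361 0.0752] mat far left/right corner [0.5442 0.1032 0.003 ] [0.4426 0.3694 0.003 ]
```

send_rows(plan="0 0 0 0 0 0.02 0.03; 0 0 0 0 0 0.01 0.03; 0 0 0 0 0 0.005 0.03; 0 0 0 0 0 0 0.03; 0 0 0 0 0 0 0.03")

```text
time: 11.35
position: [0.4982, 0.2352, 0.0152]
tcp_rot: [-3.106, -0.469, -0.001]
force: [0.6, -0.3, 0.2]
grip_width: 0.0415
gripper_force: 20.0
```

send_rows(plan="0 0 0 0 0 0.002 0.03; 0 0 0 0 0 0.001 0.03; 0 0 0 0 0 0 0.03; 0 0 0 0 0 0 0.06; 0 0 0 0 0 0 0.06")

```text
time: 11.85
position: [0.4978, 0.2352, 0.0119]
tcp_rot: [-3.106, -0.47, -0.0]
force: [0.5, 1.0, 0.2]
grip_width: 0.0542
gripper_force: 0.0
```

send_rows(plan="0 0 0 0 0 0 0.06; 0 0 0 0 0 0 0.06; 0 0 0 0 0 -0.02 0.06; 0 0 0 0 0 -0.04 0.06")

```text
time: 12.25
position: [0.4947, 0.2344, 0.0692]
tcp_rot: [3.106, 0.469, -0.012]
force: [-0.2, 0.2, 0.2]
grip_width: 0.0603
gripper_force: 0.0
```

Run:
```python
from h import *
go((.498,.235,.08),(.6915,-.121,.08),(.6915,-.121,.03),(.6915,-.121,-.0135))
```

```text
at [0.4947 0.2344 0.0692] psi 0.3 t 12.25
[0.498 0.235 0.08 ] shift [ 0.0033  0.0004 -0.0109] rows 0.2
[ 0.6915 -0.121   0.08  ] shift [ 0.0797  0.3973 -0.0008] rows 8.1
[ 0.6915 -0.121   0.03  ] shift [0.0004 0.     0.05  ] rows 1.0
[ 0.6915 -0.121  -0.0135] shift [0.0003 0.     0.0435] rows 0.9
```

send_rows(plan="0 0 0 0.009 0.044 -0.008 0.08; 0 0 0 0.009 0.044 0 0.08; 0 0 0 0.009 0.044 0 0.08; 0 0 0 0.009 0.044 0 0.08; 0 0 0 0.009 0.044 0 0.08")

```text
time: 12.75
position: [0.6063, 0.0367, 0.0799]
tcp_rot: [-3.106, -0.47, -0.0]
force: [0.4, 1.0, -0.5]
grip_width: 0.08
gripper_force: 0.0
```

send_rows(plan="0 0 0 0.009 0.044 0 0.08; 0 0 0 0.009 0.044 0 0.08; 0 0 0 0.009 0.044 0 0.08; 0 0 0 0.008 0.045 0 0.08; 0 0 0 0 0 0.03 0.08")

```text
time: 13.25
position: [0.6972, -0.1272, 0.0549]
tcp_rot: [3.101, 0.461, 0.017]
force: [-0.0, 0.8, -0.4]
grip_width: 0.0797
gripper_force: 0.0
```

send_rows(plan="0 0 0 0 0 0 0.08; 0 0 0 0 0 0 0.08")

```text
time: 13.45
position: [0.6903, -0.1196, 0.0487]
tcp_rot: [-3.105, -0.47, 0.004]
force: [0.8, 0.7, 0.0]
grip_width: 0.0801
gripper_force: 0.0
```

Run:
```python
from h import *
go((.6915,-.121,.03))
snap('top','top8')
im,d,c=snap('wrist','w8'); cv2.imwrite('pics/w8c.png',im[100:340,160:480][:,:,::-1].repeat(2,0).repeat(2,1))
```

```text
at [ 0.6903 -0.1196  0.0487] psi 0.3 t 13.45
[ 0.6915 -0.121   0.03  ] shift [0.0008 0.0017 0.0187] rows 0.4
```

View pics/w8c.png

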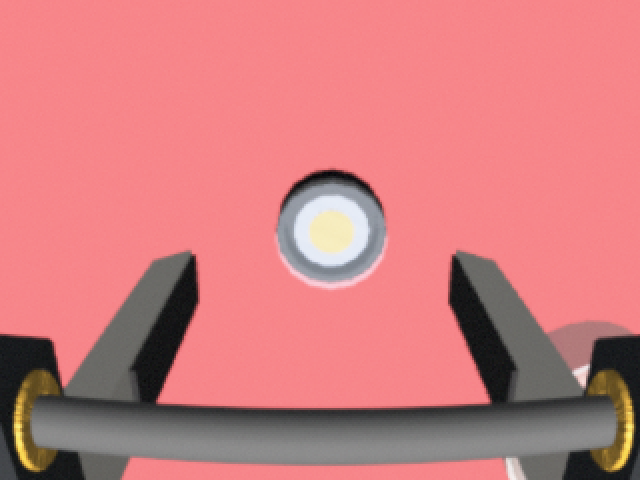

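Box at (325,216) in full-image pixels, about centred between the open fingers.

send_rows(plan="0 0 0 0.001 0.002 0.03 0.08; 0 0 0 0 0 0.02 0.08; 0 0 0 0 0 0.009 0.08; 0 0 0 0 0 0.002 0.08; 0 0 0 0 0 0 0.03")

```text
time: 14.05
position: [0.6932, -0.1219, -0.011]
tcp_rot: [3.106, 0.47, 0.0]
force: [-0.4, 1.3, -0.2]
grip_width: 0.0754
gripper_force: 0.0
```

Run:
```python
from h import *
c={k:v for k,v in np.load('pics/w8.npz').items()}; print('box',fe2w(325.5,216,.02,c))
t={k:v for k,v in np.load('pics/top8.npz').items()}; a=t['im'].astype(int)
m=(a[...,0]>140)&(a[...,1]<70)&(a[...,2]<70); vs,us=np.nonzero(m[205:290,160:290]); print(len(vs))
if len(vs): print('cush',px2w(160+(us.min()+us.max())/2,205+(vs.min()+vs.max())/2,.02,t))
go((.6915,-.121,-.0135))
```

```text
box [ 0.6916 -0.1216  0.02  ]
36
cush [0.49581293 0.22165405 0.02      ]
at [ 0.6932 -0.1219 -0.011 ] psi 0.3 t 14.05
[ 0.6915 -0.121  -0.0135] shift [-0.0013 -0.0013  0.0025] rows 0.1
```

send_rows(plan="0 0 0 0 0 0 0.03; 0 0 0 0 0 0 0.03; 0 0 0 0 0 0 0.03; 0 0 0 0 0 0 0.03; 0 0 0 0 0 0 0.03")

```text
time: 14.55
position: [0.6933, -0.1222, -0.0107]
tcp_rot: [3.106, 0.469, 0.001]
force: [-0.3, 0.6, 3.1]
grip_width: 0.0434
gripper_force: 20.0
```

send_rows(plan="0 0 0 0 0 -0.02 0.03; 0 0 0 0 0 -0.04 0.03; 0 0 0 0 0 -0.03 0.03; 0 0 0 -0.005 -0.047 0 0.03; 0 0 0 -0.005 -0.047 0 0.03")

```text
time: 15.05
position: [0.657, -0.0355, 0.0822]
tcp_rot: [3.105, 0.466, 0.008]
force: [-0.7, 0.8, -1.5]
grip_width: 0.0434
gripper_force: 20.0
```

send_rows(plan="0 0 0 -0.005 -0.047 0 0.03; 0 0 0 -0.005 -0.047 0 0.03; 0 0 0 -0.005 -0.047 0 0.03; 0 0 0 -0.005 -0.047 0 0.03; 0 0 0 -0.005 -0.047 0 0.03")

```text
time: 15.55
position: [0.5618, 0.1836, 0.0804]
tcp_rot: [-3.106, -0.469, -0.003]
force: [1.1, 1.0, -0.3]
grip_width: 0.0437
gripper_force: 20.0
```

send_rows(plan="0 0 0 -0.006 -0.047 0 0.03; 0 0 0 -0.006 -0.047 0 0.03; 0 0 0 -0.005 -0.046 0 0.03; 0 0 0 0 0 0.03 0.03; 0 0 0 0 0 0 0.03")

```text
time: 16.05
position: [0.5016, 0.3109, 0.0467]
tcp_rot: [3.104, 0.473, -0.009]
force: [-0.0, -0.3, -1.8]
grip_width: 0.0436
gripper_force: 20.0
```

Run:
```python
from h import *
go((.5046,.3108,-.0075))
im,d,c=snap('wrist','w9'); cv2.imwrite('pics/w9c.png',im[:,:][:,:,::-1])
```

```text
at [0.5016 0.3109 0.0467] psi 0.303 t 16.05
[ 0.5046  0.3108 -0.0075] shift [0.0032 0.0009 0.0541] rows 1.1
```

View pics/w9c.png

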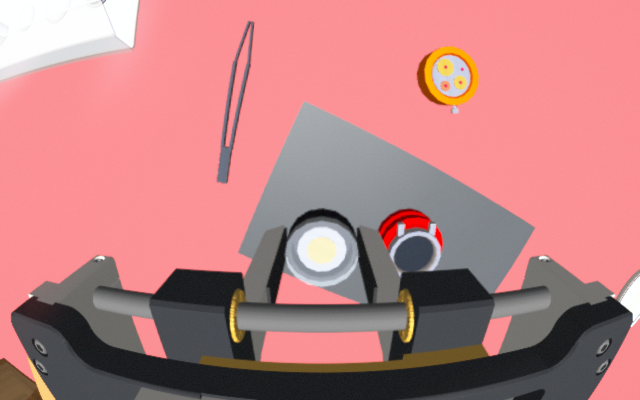

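The box is held at (322,248), and the case lies on the cushion at (415,250). Mat corners at (304,103), (533,229) and (240,252).

Run:
```python
from h import *
c={k:v for k,v in np.load('pics/w9.npz').items()}
A,B,C=[fe2w(u,v,.003,c) for u,v in[(304,103),(533,229),(240,252)]]; y=(A-B)/np.linalg.norm(A-B); m=(B+C)/2
print(A,B,C,'cen',m,'boxtarget',m+.075*y,'len',np.linalg.norm(A-B))
print('case',fe2w(415,250,.035,c),'box',fe2w(322,248,.0467+.032,c),'mov',fe2w(451,74,.02,c),'screw',fe2w(455,110,.012,c))
go(m+.075*y)
```

```text
[0.5787 0.3499 0.003 ] [0.5427 0.1045 0.003 ] [0.443  0.3682 0.003 ] cen [0.49285 0.23635 0.003  ] boxtarget [0.50373593 0.31055577 0.003     ] len 0.24802653083894072
case [0.5015 0.2374 0.035 ] box [0.5029 0.3121 0.0787] mov [0.6359 0.2527 0.02  ] screw [0.6123 0.2375 0.012 ]
at [0.5031 0.3104 0.0481] psi 0.301 t 16.1
[0.50373593 0.31055577 0.003     ] shift [0.0008 0.     0.0451] rows 0.9
```

send_rows(plan="0 0 0 0 0 0.02 0.03; 0 0 0 0 0 0.02 0.03; 0 0 0 0 0 0.008 0.03; 0 0 0 0 0 0 0.03; 0 0 0 0 0 0 0.03")

```text
time: 16.6
position: [0.5058, 0.3105, 0.0021]
tcp_rot: [-3.106, -0.468, -0.003]
force: [0.3, -0.3, 1.6]
grip_width: 0.0435
gripper_force: 20.0
```

send_rows(plan="0 0 0 -0.002 0 0.005 0.03; 0 0 0 0 0 0.003 0.03; 0 0 0 0 0 0.0015 0.03; 0 0 0 0 0 0 0.03")

```text
time: 17.0
position: [0.5028, 0.31, -0.0078]
tcp_rot: [3.106, 0.47, -0.001]
force: [-3.5, -2.0, 5.5]
grip_width: 0.0437
gripper_force: 20.0
```

send_rows(plan="0 0 0 0 0 0 0.052; 0 0 0 0 0 0 0.052; 0 0 0 0 0 0 0.052; 0 0 0 0 0 -0.02 0.052; 0 0 0 0 0 -0.04 0.052")

```text
time: 17.5
position: [0.4997, 0.3088, 0.0483]
tcp_rot: [3.105, 0.469, -0.012]
force: [0.2, -0.3, 0.2]
grip_width: 0.0517
gripper_force: 0.0
```

Run:
```python
from h import *
p=ctrl.sense()['position'];go((p[0],p[1],.06),(.636,.2515,.06),(.636,.2515,-.0135),(.636,.2515,.08),(.4948,-.2065,.08),(.4948,-.2065,-.003))
```

```text
at [0.4997 0.3088 0.0483] psi 0.3 t 17.5
[0.49973039 0.30879383 0.06      ] shift [-0.0001  0.     -0.0117] rows 0.2
[0.636  0.2515 0.06  ] shift [ 0.1133  0.095  -0.0009] rows 3.0
[ 0.636   0.2515 -0.0135] shift [ 0.0006 -0.      0.0735] rows 1.5
[0.636  0.2515 0.08  ] shift [-0.0007  0.     -0.0935] rows 1.9
[ 0.4948 -0.2065  0.08  ] shift [-0.2702  0.3958  0.0024] rows 9.6
[ 0.4948 -0.2065 -0.003 ] shift [ 0.0007 -0.      0.083 ] rows 1.7
```

send_rows(plan="0 0 0 0.036 0.032 0 0.085; 0 0 0 0.037 0.032 0 0.085; 0 0 0 0.037 0.031 0 0.085; 0 0 0 0 0 0 0.085; 0 0 0 0 0 0 0.085")

```text
time: 18.0
position: [0.6363, 0.2511, 0.0506]
tcp_rot: [-3.106, -0.467, 0.001]
force: [-0.0, 1.0, -0.6]
grip_width: 0.0843
gripper_force: 0.0
```

Run:
```python
from h import *
im,d,c=snap('wrist','w10'); g=cv2.cvtColor(im,cv2.COLOR_RGB2HSV)
m=((g[...,0]>8)&(g[...,0]<25)&(g[...,1]>190)&(g[...,2]>150)).astype(np.uint8); m[280:]=0
m=cv2.morphologyEx(m,cv2.MORPH_CLOSE,np.ones((3,3),np.uint8))
k,L,st,ce=cv2.connectedComponentsWithStats(m); i=1+st[1:,4].argmax(); b=st[i]; q=(b[0]+(b[2]-1)/2,b[1]+(b[3]-1)/2); w=fe2w(*q,.014,c); print(b,w)
go((w[0],w[1],-.0135))
```

```text
[ 293  187   58   56 1192] [0.6348 0.2518 0.014 ]
at [0.6352 0.2518 0.0505] psi 0.3 t 18.05
[ 0.6348  0.2518 -0.0135] shift [-0.0003 -0.0001  0.064 ] rows 1.3
```

send_rows(plan="0 0 0 0 0 0.03 0.085; 0 0 0 0 0 0.022 0.085; 0 0 0 0 0 0.009 0.085; 0 0 0 0 0 0.003 0.085; 0 0 0 0 0 0 0.03")

```text
time: 18.55
position: [0.6357, 0.2523, -0.0123]
tcp_rot: [-3.106, -0.471, -0.0]
force: [-0.5, 0.8, -0.4]
grip_width: 0.0801
gripper_force: 0.0
```

send_rows(plan="0 0 0 0 0 0 0.03; 0 0 0 0 0 0 0.03; 0 0 0 0 0 0 0.03; 0 0 0 0 0 0 0.03; 0 0 0 0 0 0 0.03")

```text
time: 19.05
position: [0.6363, 0.2517, -0.0123]
tcp_rot: [3.106, 0.47, 0.001]
force: [0.0, -1.1, 1.0]
grip_width: 0.0455
gripper_force: 20.0
```

Run:
```python
from h import *
p=ctrl.sense()['position'];print(ctrl.sense()['grip_width'],ctrl.sense()['gripper_force']);go((p[0],p[1],.08),(.4948,-.2065,.08))
```

```text
0.04546614843405465 20.00019282102585
at [ 0.6363  0.2517 -0.0123] psi 0.3 t 19.05
[0.6362613  0.25171593 0.08      ] shift [ 0.0001  0.     -0.0923] rows 1.8
[ 0.4948 -0.2065  0.08  ] shift [-2.706e-01  3.959e-01 -1.000e-04] rows 9.6
```

send_rows(plan="0 0 0 0 0 -0.02 0.03; 0 0 0 0 0 -0.04 0.03; 0 0 0 0 0 -0.032 0.03; 0 0 0 -0.027 0.0395 0 0.03; 0 0 0 -0.027 0.0395 0 0.03")

```text
time: 19.55
position: [0.6084, 0.1602, 0.0809]
tcp_rot: [3.105, 0.473, 0.005]
force: [0.5, -1.9, -1.6]
grip_width: 0.0455
gripper_force: 20.0
```

send_rows(plan="0 0 0 -0.027 0.0395 0 0.03; 0 0 0 -0.027 0.0395 0 0.03; 0 0 0 -0.027 0.0395 0 0.03; 0 0 0 -0.027 0.0395 0 0.03; 0 0 0 -0.027 0.0395 0 0.03")

```text
time: 20.05
position: [0.5362, -0.0698, 0.0793]
tcp_rot: [3.106, 0.47, 0.0]
force: [0.7, 1.1, -1.1]
grip_width: 0.0452
gripper_force: 20.0
```

send_rows(plan="0 0 0 -0.027 0.0395 0 0.03; 0 0 0 -0.027 0.040 0 0.03; 0 0 0 -0.027 0.040 0 0.03; 0 0 0 0 0 0.02 0.03; 0 0 0 0 0 0 0.03")

```text
time: 20.55
position: [0.4929, -0.2064, 0.0571]
tcp_rot: [-3.104, -0.465, 0.005]
force: [-1.0, -0.1, -1.2]
grip_width: 0.0457
gripper_force: 20.0
```

Run:
```python
from h import *
im,d,c=snap('wrist','w11'); print(ctrl.sense()['grip_width'])
go((.4948,-.2065,-.002))
```

```text
0.04560877999266298
at [ 0.4937 -0.2058  0.058 ] psi 0.299 t 20.6
[ 0.4948 -0.2065 -0.002 ] shift [0.0009 0.0011 0.06  ] rows 1.2
```

View pics/w11.png

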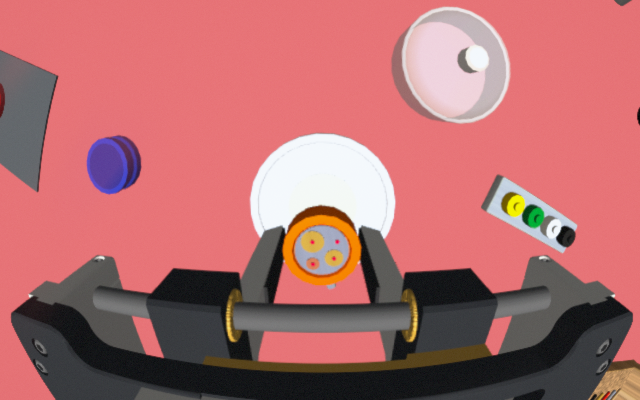

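Movement held above the base (322,248). The base's far edge is at (322,134), its widest span is from column 251 to 394, and the knob is at (476,58).

Run:
```python
from h import *
c={k:v for k,v in np.load('pics/w11.npz').items()}; ux=np.array([.955,.2955,0])
L,R=fe2w(251,202,.012,c),fe2w(394,202,.012,c)
print('base from far',fe2w(322,134,.013,c)-.06*ux,'LR mid',(L+R)/2,np.linalg.norm(L-R),'mov',fe2w(321.5,248,.09,c))
print('knob',fe2w(477,57,.066,c),fe2w(476,58,.06,c))
go((.4948,-.2065,-.001))
```

```text
base from far [ 0.4939  -0.20543  0.013  ] LR mid [ 0.49885 -0.2042   0.012  ] 0.11776676101515234 mov [ 0.4944 -0.2049  0.09  ]
knob [ 0.6359 -0.2662  0.066 ] [ 0.6371 -0.2684  0.06  ]
at [ 0.4937 -0.2058  0.058 ] psi 0.299 t 20.6
[ 0.4948 -0.2065 -0.001 ] shift [0.0009 0.0011 0.059 ] rows 1.2
```

send_rows(plan="0 0 0 0.001 0 0.03 0.03; 0 0 0 0 0 0.018 0.03; 0 0 0 0 0 0.006 0.03; 0 0 0 0 0 0.003 0.03; 0 0 0 0 0 0 0.03")

```text
time: 21.1
position: [0.4967, -0.2058, 0.003]
tcp_rot: [3.105, 0.471, 0.001]
force: [-0.2, -0.4, 0.6]
grip_width: 0.0455
gripper_force: 20.0
```

send_rows(plan="0 0 0 0 0 0.002 0.03; 0 0 0 0 0 0.001 0.03; 0 0 0 0 0 0 0.03")

```text
time: 21.4
position: [0.4962, -0.2062, -0.0004]
tcp_rot: [3.106, 0.47, 0.001]
force: [-0.1, -0.7, -1.4]
grip_width: 0.0458
gripper_force: 20.0
```

send_rows(plan="0 0 0 -0.001 0 0.001 0.03; 0 0 0 0 0 0.001 0.03; 0 0 0 0 0 0 0.03")

```text
time: 21.7
position: [0.495, -0.2065, -0.0023]
tcp_rot: [-3.106, -0.47, 0.0]
force: [-2.1, 1.0, 4.2]
grip_width: 0.0455
gripper_force: 20.0
```

send_rows(plan="0 0 0 0 0 0 0.06; 0 0 0 0 0 0 0.06; 0 0 0 0 0 0 0.06; 0 0 0 0 0 -0.02 0.06; 0 0 0 0 0 -0.04 0.06")

```text
time: 22.2
position: [0.4924, -0.2046, 0.0547]
tcp_rot: [-3.101, -0.469, 0.009]
force: [-0.2, -1.0, 0.1]
grip_width: 0.0607
gripper_force: 0.0
```

Run:
```python
from h import *
p=ctrl.sense()['position']; go((p[0],p[1],.105),(.636,-.269,.105))
```

```text
at [ 0.4924 -0.2046  0.0547] psi 0.3 t 22.2
[ 0.49244898 -0.20461514  0.105     ] shift [-0.0002 -0.0003 -0.0503] rows 1.0
[ 0.636 -0.269  0.105] shift [ 0.1181  0.1039 -0.0012] rows 3.1
```

send_rows(plan="0 0 0 0 0 -0.045 0.06; 0 0 0 0.029 0.0255 0 0.06; 0 0 0 0.029 0.0255 0 0.06; 0 0 0 0.029 0.0255 0 0.06; 0 0 0 0.029 0.025 0 0.06")

```text
time: 22.7
position: [0.6372, -0.2696, 0.1022]
tcp_rot: [3.106, 0.469, 0.0]
force: [-1.3, -0.2, 1.2]
grip_width: 0.0603
gripper_force: 0.0
```

send_rows(plan="0 0 0 0 0 0 0.05; 0 0 0 0 0 0 0.05; 0 0 0 0 0 0 0.05")

```text
time: 23.0
position: [0.635, -0.2684, 0.1019]
tcp_rot: [-3.106, -0.47, 0.001]
force: [-0.3, -0.1, 0.4]
grip_width: 0.0504
gripper_force: 0.0
```

Run:
```python
from h import *
im,d,c=snap('wrist','w12'); c={k:v for k,v in np.load('pics/w12.npz').items()}
# knob: pixels whose world z ~ .06-.068
v,u=np.mgrid[100:300,200:440]; uv=np.stack([u,v],-1).reshape(-1,1,2).astype(float)
p=cv2.fisheye.undistortPoints(uv,c['mtx'],np.zeros(4))[:,0]; z=d[100:300,200:440].reshape(-1)
W=(np.c_[p*z[:,None],z]-c['t'])@c['R']
tcp=np.array(ctrl.sense()['position']); k=(z>0)&(W[:,2]>.061)&(W[:,2]<.07)&(np.linalg.norm(W[:,:2]-tcp[:2],axis=1)<.025)
X=W[k]; print(len(X),X.mean(0),X.min(0),X.max(0)); go((*X.mean(0)[:2],.032))
cv2.imwrite('pics/w12c.png',im[100:340,160:480][:,:,::-1].repeat(2,0).repeat(2,1))
```

```text
404 [ 0.63687885 -0.26655961  0.06611913] [ 0.62671218 -0.27571047  0.06103581] [ 0.64491609 -0.2579641   0.06888365]
at [ 0.635  -0.2684  0.1022] psi 0.3 t 23.05
[ 0.63687885 -0.26655961  0.032     ] shift [ 0.0024 -0.0012  0.0702] rows 1.4
```

View pics/w12c.png

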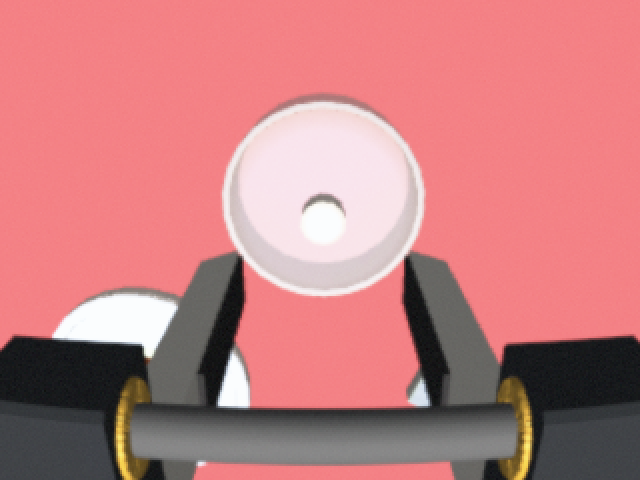

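The knob is centred between the fingers (crop 323,222), and its depth-measured top at 0.066 m fits. Now going down to it. I have no more picture views, so the remaining checks will be numeric.

send_rows(plan="0 0 0 0.002 -0.001 0.03 0.05; 0 0 0 0 0 0.02 0.05; 0 0 0 0 0 0.012 0.05; 0 0 0 0 0 0.005 0.05; 0 0 0 0 0 0 0.05")

```text
time: 23.55
position: [0.6371, -0.2673, 0.0352]
tcp_rot: [-3.106, -0.469, 0.001]
force: [-0.2, 0.0, 0.8]
grip_width: 0.0498
gripper_force: 0.0
```

send_rows(plan="0 0 0 0 0 0.002 0.05; 0 0 0 0 0 0 0.008; 0 0 0 0 0 0 0.008; 0 0 0 0 0 0 0.008; 0 0 0 0 0 0 0.008")

```text
time: 24.05
position: [0.6377, -0.2676, 0.0336]
tcp_rot: [3.106, 0.47, 0.001]
force: [-0.2, 0.5, 0.0]
grip_width: 0.0213
gripper_force: 0.0
```

send_rows(plan="0 0 0 0 0 0 0.008; 0 0 0 0 0 0 0.008; 0 0 0 0 0 0 0.008; 0 0 0 0 0 0 0.008")

```text
time: 24.45
position: [0.6376, -0.2675, 0.0335]
tcp_rot: [3.106, 0.47, 0.0]
force: [-0.5, -0.2, 1.5]
grip_width: 0.0174
gripper_force: 20.0
```

send_rows(plan="0 0 0 0 0 -0.01 0.008; 0 0 0 0 0 -0.02 0.008; 0 0 0 0 0 -0.03 0.008; 0 0 0 0 0 -0.02 0.008; 0 0 0 0 0 0 0.008", force=30)

```text
time: 24.95
position: [0.6396, -0.2688, 0.1176]
tcp_rot: [3.102, 0.469, 0.009]
force: [0.5, -0.3, -1.0]
grip_width: 0.0172
gripper_force: 30.0
```

send_rows(plan="0 0 0 -0.012 -0.010 0 0.008; 0 0 0 -0.024 -0.020 0 0.008; 0 0 0 -0.024 -0.020 0 0.008; 0 0 0 -0.024 -0.020 0 0.008; 0 0 0 -0.020 -0.020 0 0.008")

```text
time: 25.45
position: [0.5093, -0.2111, 0.1115]
tcp_rot: [-3.105, -0.469, 0.003]
force: [-0.5, -0.0, -0.6]
grip_width: 0.0174
gripper_force: 30.0
```

send_rows(plan="0 0 0 -0.012 -0.009 0 0.008; 0 0 0 -0.002 -0.002 0 0.008; 0 0 0 0 0 0.01 0.008; 0 0 0 0 0 0 0.008; 0 0 0 0 0 0 0.008")

```text
time: 25.95
position: [0.4951, -0.2059, 0.1024]
tcp_rot: [-3.105, -0.47, 0.001]
force: [0.1, 0.4, -1.1]
grip_width: 0.0168
gripper_force: 30.0
```

```bash
cat > kn.py <<'E'
from h import *
def wcl(c,a=(100,330,180,460)):
    v,u=np.mgrid[a[0]:a[1],a[2]:a[3]]; uv=np.stack([u,v],-1).reshape(-1,1,2).astype(float)
    p=cv2.fisheye.undistortPoints(uv,c['mtx'],np.zeros(4))[:,0]; z=c['d'][a[0]:a[1],a[2]:a[3]].reshape(-1)
    W=(np.c_[p*z[:,None],z]-c['t'])@c['R']; W[z<=0]=9
    return W,c['im'][a[0]:a[1],a[2]:a[3]].reshape(-1,3)
E
python3 - <<'E'
from kn import *
go((.495,-.206,.0435)); print(ctrl.sense()['grip_width'])
snap('wrist','w13'); c={k:v for k,v in np.load('pics/w13.npz').items()}
W,I=wcl(c); tcp=np.array(ctrl.sense()['position'])
D=np.linalg.norm(W[:,:2]-tcp[:2],axis=1)
# dome rim/shell heights seen and lower-edge points; base
h=np.histogram(W[(D<.08)][:,2],np.arange(0,.2,.005)); print([(round(b,3),n) for n,b in zip(*h) if n])
E
```

```text
at [ 0.4951 -0.2059  0.1024] psi 0.3 t 25.95
[ 0.495  -0.206   0.0435] shift [-0.0001  0.0001  0.0589] rows 1.2
0.0167683306008667
[(np.float64(0.0), np.int64(3897)), (np.float64(0.005), np.int64(539)), (np.float64(0.01), np.int64(2851)), (np.float64(0.015), np.int64(15)), (np.float64(0.065), np.int64(3)), (np.float64(0.07), np.int64(73)), (np.float64(0.075), np.int64(76)), (np.float64(0.08), np.int64(84)), (np.float64(0.085), np.int64(90)), (np.float64(0.09), np.int64(107)), (np.float64(0.095), np.int64(114)), (np.float64(0.1), np.int64(124)), (np.float64(0.105), np.int64(856)), (np.float64(0.11), np.int64(5125)), (np.float64(0.115), np.int64(2958)), (np.float64(0.12), np.int64(194)), (np.float64(0.125), np.int64(181)), (np.float64(0.13), np.int64(390)), (np.float64(0.135), np.int64(663)), (np.float64(0.14), np.int64(182)), (np.float64(0.145), np.int64(198)), (np.float64(0.15), np.int64(243)), (np.float64(0.155), np.int64(224)), (np.float64(0.16), np.int64(267)), (np.float64(0.165), np.int64(262)), (np.float64(0.17), np.int64(344)), (np.float64(0.175), np.int64(271)), (np.float64(0.18), np.int64(219)), (np.float64(0.185), np.int64(317)), (np.float64(0.19), np.int64(144))]
```

Run:
```python
from kn import *
c={k:v for k,v in np.load('pics/w13.npz').items()}; W,I=wcl(c); tcp=np.array([.4951,-.2059]); D=np.linalg.norm(W[:,:2]-tcp,axis=1)
k=(D<.042)&(D>.02)&(W[:,2]>.108)&(W[:,2]<.12); X=W[k]; A=np.c_[X[:,:2]-tcp,np.ones(k.sum())]; s=np.linalg.lstsq(A,X[:,2],rcond=None)[0]; print('plane',s, 'tool x/y slope',s[:2]@[.955,.2955],s[:2]@[.2955,-.955])
from scipy.optimize import least_squares
# base outer edge: colour white pixels with z .009-.016; far edge per angle
k=(W[:,2]>.0085)&(W[:,2]<.016)&(D<.09)&(I.min(1)>190); X=W[k][:,:2]; th=np.arctan2(*(X-tcp).T[::-1]); b=np.round(th/.1)
E=np.array([X[b==q][np.argsort(np.linalg.norm(X[b==q]-tcp,axis=1))[-3]] for q in np.unique(b) if (b==q).sum()>20])
r=least_squares(lambda p:np.hypot(*(E-p[:2]).T)-.060,[*tcp],loss='soft_l1',f_scale=.002); print('base',r.x,len(E),np.abs(r.fun).max())
```

```text
plane [-0.02278902  0.00216342  0.11416844] tool x/y slope -0.021124226822846807 -0.008800219150843606
base [ 0.49390321 -0.20542753] 33 0.0018650454388152507
```

send_rows(plan="0 0 0 0 0 0.02 0.008; 0 0 0 0 0 0.02 0.008; 0 0 0 0 0 0.01 0.008; 0 0 0 0 0 0.004 0.008; 0 0 0 0 0 0 0.008")

```text
time: 26.5
position: [0.495, -0.2059, 0.0491]
tcp_rot: [-3.106, -0.47, 0.0]
force: [0.7, 0.1, -1.3]
grip_width: 0.0173
gripper_force: 30.0
```

send_rows(plan="0 0 0 -0.001 0 0.002 0.008; 0 0 0 0 0 0.001 0.008; 0 0 0 0 0 0.001 0.008; 0 0 0 0 0 0 0.008")

```text
time: 26.9
position: [0.4941, -0.2062, 0.0455]
tcp_rot: [3.106, 0.47, 0.0]
force: [0.4, -0.1, -1.7]
grip_width: 0.0176
gripper_force: 30.0
```

send_rows(plan="0 0 0 0 0 0.001 0.008; 0 0 0 0 0 0.001 0.008; 0 0 0 0 0 0 0.008; 0 0 0 0 0 0 0.008")

```text
time: 27.3
position: [0.4941, -0.2062, 0.0434]
tcp_rot: [3.106, 0.47, 0.0]
force: [-0.4, -0.3, -0.4]
grip_width: 0.0172
gripper_force: 30.0
```

Contact is beginning, as the load is coming off. I'll go 0.5 mm further, release and rise.

send_rows(plan="0 0 0 0 0 0.0005 0.008; 0 0 0 0 0 0 0.008; 0 0 0 0 0 0 0.04; 0 0 0 0 0 0 0.04; 0 0 0 0 0 0 0.04")

```text
time: 27.8
position: [0.4939, -0.2061, 0.0425]
tcp_rot: [3.106, 0.47, 0.0]
force: [0.6, -0.5, 0.1]
grip_width: 0.0374
gripper_force: 0.0
```

send_rows(plan="0 0 0 0 0 0 0.04; 0 0 0 0 0 -0.02 0.04; 0 0 0 0 0 -0.045 0.04; 0 0 0 0 0 -0.03 0.04; 0 0 0 0 0 0 0.04")

```text
time: 28.3
position: [0.4969, -0.2081, 0.143]
tcp_rot: [3.1, 0.469, 0.011]
force: [-0.4, -0.2, 0.4]
grip_width: 0.0398
gripper_force: 0.0
```

send_rows(plan="0 0 0 0 0.045 -0.01 0.04; 0 0 0 0 0.045 0 0.04; 0 0 0 0 0.045 0 0.04; 0 0 0 0 0.045 0 0.04; 0 0 0 0 0.045 0 0.04")

```text
time: 28.8
position: [0.5603, -0.4224, 0.1459]
tcp_rot: [-3.105, -0.469, 0.002]
force: [0.8, 0.3, 0.0]
grip_width: 0.0402
gripper_force: 0.0
```

Run:
```python
from kn import *
ctrl_s=ctrl.sense(); print(ctrl_s['position'],ctrl_s['time'])
im,d,t=snap('top','top14'); W=cloud(d,t); a=im.astype(int)
def near(x,y,r): return np.hypot(W[...,0]-x,W[...,1]-y)<r
def st(n,m): 
    X=W[m]; print(n,len(X),X[:,:2].mean(0).round(4) if len(X) else '', np.percentile(X[:,2],[10,50,90]).round(3) if len(X) else '')
st('knob',near(.494,-.206,.03)&(W[...,2]>.066)); st('dome shoulder',near(.494,-.206,.04)&(W[...,2]>.05)&(W[...,2]<.062))
k=near(.494,-.206,.04)&(W[...,2]>.05)&(W[...,2]<.062); X=W[k]; A=np.c_[X[:,:2]-[.494,-.206],np.ones(len(X))]; print('tilt',np.linalg.lstsq(A,X[:,2],rcond=None)[0])
st('case',near(.498,.236,.035)&(W[...,2]>.03)); st('cush+case',near(.498,.236,.035)&(W[...,2]>.018)); st('box',near(.504,.311,.035)&(W[...,2]>.018)); st('mov@base amber',near(.494,-.206,.05)&(a[...,0]-a[...,2]>70))
f=np.load('pics/top0.npz')['im'].astype(int)
for n,(u,v,w) in dict(blue=(321,251,18),oil=(485,222,34),tweez=(158,218,30)).items(): print(n,'mean absdiff',np.abs(a-f)[v-w:v+w,u-w:u+w].mean().round(2))
```

```text
[ 0.56027892 -0.42235826  0.14587747] 28.8
knob 50 [ 0.4929 -0.2082] [0.071 0.074 0.078]
dome shoulder 797 [ 0.4934 -0.2056] [0.051 0.054 0.058]
tilt [-0.00408653 -0.00709211  0.05450859]
case 184 [0.4982 0.2323] [0.031 0.034 0.038]
cush+case 368 [0.4994 0.2321] [0.025 0.03  0.037]
box 240 [0.5009 0.3064] [0.02  0.024 0.027]
mov@base amber 0  
blue mean absdiff 5.83
oil mean absdiff 45.57
tweez mean absdiff 6.37
```

Run:
```python
from rig import ctrl
print(ctrl.sign_off())
```

```text
the job is handed in; nothing more can be done
None
```

I placed everything and handed the job in at about 29 s; the hand-in reply gave no verdict, and by my measurements the cushion, case, box and dome sit within tolerance. The movement could not be seen through the glass at the end, so its place rests on the release position over the base centre; the arm hid the oil cups in the last picture, but I never moved near them at low height.

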